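# Clamp the card, set the blade force and confirm it on a desktop cutter

## Task

A card is loaded in the desktop cutter: press its clamp lever fully down and roll the edge wheel in the console's slot with a fingertip, lightly, until the gauge needle behind it points at the arrowhead mark on the dial, and then push the wheel in to confirm and let go. The wheel is also the confirm switch, so do not push it in before the lever is down and the needle is at the arrowhead; be gentle with the wheel (never more than 20 N on it) and leave the things on the bench where they are.

Things in the scene. Friction and masses are not known exactly. Their poses are not given: they have to be found in the camera images.
- cutter: Fixed white desktop cutter, 500 mm wide (y), 190 deep (x), origin under its centre, z up; its front (-x) looks to the robot, turned a little. Right end (-y): console 150 mm wide, flat top 150 mm above the bench, with slot, wheel and gauge window. Left end: clamp lever, on a cap 145 mm high. Between them a grey beam 145 mm high, and the card. Frame meant below by 'cutter'.
- wheel_slot (a point): Centre of the console's slot, level with the console top (cutter axes; cutter x -45, y -175, z 150 mm). Slot 14 mm (x) by 44 mm (y). In it the dark ribbed edge wheel, 40 mm diameter, 10 mm wide, axle along cutter x; its crown is straight above this point and stands 3 to 11 mm above the console top, to be felt. The top is flat and clear 35 mm all round.
- force_wheel (a joint): Turn of the edge wheel, rad, -0.1 to 3.1 between stops, 0 to 0.3 at the start; stays where it is left. Positive turns carry the crown towards cutter -y (right, seen from the robot), 20 mm of rim per rad. Turning takes about 2 N along the rim, so a fingertip must press it with some 5 to 7 N to roll it without slipping.
- wheel_push (a joint): How far the edge wheel is pushed in (down) against its spring, m. It starts to give at about 2 N, then 4.3 N per mm; the confirm switch is closed above 0.0015 (about 8.5 N), the stop is at 0.0025 (about 13 N). Springs back to 0.
- needle_tip (a point): Tip of the dark gauge needle, 30 mm from its pivot, x along the needle outwards, z up. The pivot is at cutter x +31, y -175 mm, in the gauge window (66 by 84 mm, cream dial sunk 11 mm) behind the slot. Geared to the wheel: 0.6 rad per rad of wheel; its direction is 0.9 - 0.6 x (wheel angle) rad, counted from cutter +x towards +y (left). It dips with the wheel.
- arrow_mark (a point): Centre of the dark arrowhead set mark on the dial's rim (7 mm long, pointing in at the pivot), 38 mm from the needle's pivot; x points outwards, away from the pivot. It marks the force for this card. Its direction from the pivot is 0.35 to -0.75 rad from cutter +x (left positive); the needle must come to point at it.
- clamp_lever (a joint): Angle of the clamp lever, rad: 0 to 0.12 raised at the start, 0.6 fully down on its stop. It takes about 3 N at its pad and stays where it is left. Hinge along y at cutter x +55, y +215, z 160 mm.
- lever_pad (a point): Middle of the upper face of the grey clamp lever's grip pad (36 mm in y, 34 mm long, 12 mm thick), 85 mm from the hinge towards cutter -x, at cutter y +215 mm. Raised it stands about 45 mm higher than down. Fully down the lever is level, and this point is at cutter x -30, z 166 mm.
- mouse: Black computer mouse, 108 by 58 by 35 mm, on the bench; leave alone. Origin under its centre.
- tape_roll: Clear tape roll lying flat, 90 mm across, 25 mm high; leave alone. Origin under its centre.
- power_brick: Black power brick, 110 by 46 by 30 mm; leave alone. Origin under its centre.
- blade_box: Small grey box, 70 by 40 by 20 mm; leave alone. Origin under its centre.

How it is judged:
By the outcome, as a careful person would: the job done as asked, in the order asked, and still so for the second after the job is handed in, with the robot touching nothing.
It also fails if it takes over 61 s, if anything falls off the work surface, if the arm or the gripper's body presses on something with over 40 N, if the wrist force passes 120 N, or if a joint passes its speed limit or range.

## Robot

A 6-joint arm with a two-finger parallel gripper is mounted at the origin on the work surface. World frame = base frame: x ahead of the robot, y to its left, z up, the work surface at z = 0. Lengths are in m, angles in degrees, forces in N, time in s.
With the tool pointing down it reaches from about 0.4 to 0.925 m from the base axis. Payload 3.4 kg.
Tool frame: the origin (TCP) lies midway between the tips of the shut fingers; the grasp point (between the pads) lies 19 mm behind it; z points along the fingers, x is the direction in which the jaws open and shut, and the axes are right-handed (so a half turn about z gives the same grasp; the last joint's range is limited). The gripper opens to 85 mm and grips with 20 to 120 N. Pads are 22 mm wide; open, the fingers measure 114 mm over their backs; the gripper's body (76 mm by 85 mm) begins 54 mm behind the grasp point. The pads swing forward as they close: fully open they stand 13 mm farther back than shut.
Start: joints at [68.669, 17.578, 86.31, -0, 76.112, -4.211], TCP at [0.169, 0.55, 0.231] pointing down, gripper open.
Joint ranges: [-179.03, 179.03], [-60, 130.46], [8.19, 133.38], [-81.62, 261.62], [5.75, 156.47], [-153.77, 153.77]. Speed limits (degrees/s): [147.25, 147.25, 180, 180, 180, 180].

## Interface

Orientations are given as a 3x3 rotation matrix whose columns are the frame's x, y, z axes.
In Python, from cell import bot gives the robot as it stands. The module is installed in compiled form; this text tells all that it offers.
- The arm moves only by the shell command python3 -m crank 'ROWS' [FORCE]. ROWS is JSON, a list of rows, each a list of 3 entries, a list of its own where there are three numbers: the closure, from 0 (fully open) to 1 (shut), then the shift along the tool's x, y, z each as a share of 0.03 m, from -1 to 1, then the turn, a rotation vector about the tool's x, y, z each as a share of 4 degrees, from -1 to 1. A call has 1 to 20 rows; each row shifts and turns the commanded pose from where the row before left it, along the tool's axes as they then stand; what a row does not reach is not made up. A row lasts 1/12 s, in which the tool goes at most 41.7 mm and 7.16 degrees, less where a joint would pass 70% of its speed; a pose out of reach is approached as far as the arm can. A call with a number of a shift or a turn outside -1 to 1 is refused whole. A call with a gripper value outside its range is refused whole. The fingers move at their own pace and stop on an object; FORCE is the grip in N (left out, the last holds). Time passes only in rows, so rows that do not move let the fingers close. It gives the time, the measured TCP pose, the force and the opening at its end, in the units of the state.
- bot.state(): the state, without advancing time (a new reading comes with each control period).
- bot.snapshot(name): name is "scene" or "top"; returns a dict with "img" (420x560x3 uint8, red, green, blue), "fx", "fy", "cx", "cy" (pixels), "R" (3x3) and "t" (3): a world point X has camera coordinates R X + t. Camera axes: x right, y down, z forward; pixel columns grow to the right and rows downward; lengths in m; the calibration is good to about 2 mm. A picture is of the moment at which its call begins. There is no depth.
- bot.close_job(): hands the job in, once; it reports no verdict.
Trained networks look in a picture, given as the dict that the camera call returned (one of the last four; its "shot" number tells which), for a name from the list of things; names that differ only in an ending like _2 or _b are one class to them, and where a whole thing is asked for, a point or a joint stands for the part that bears it (a point fixed in the world has none). Each returns a list of dicts, best first, with "score" (0 to 1); they miss things now and then, are a little off and sometimes report something else, mostly with a low value. They report only what shows in the picture. A call takes as long as a camera call.
- bot.outline_of(picture, thing): "pixels" (420x560 bool, what is visible of it) and "centre" ([row, column] in pixels, amid what is visible of it).
- bot.tip_of(picture, thing): "centre" ([row, column] in pixels: a listed point, or the origin of a listed thing).
The state is a dict: "time": time; "joints": joint angles; "qvel": joint speeds; "joint_efforts": joint torques, N m; "tool_pos": TCP position; "tool_rot": TCP orientation; "wrist_force": force on the tool from outside, world axes, zero at the start; "wrist_torque": the same for the moment, N m; "grip_width": finger opening in m.
Only numpy, scipy, OpenCV 4.12 (cv2) and the standard library are available. Lean on these libraries where they do the work, as an engineer would, in place of code of your own. Each camera call takes 0.05 s, during which the arm holds its last target. There are 200 camera calls.

## Working session

There is one attempt and no reset: what is moved stays moved. The work goes in short steps, Python scripts to look and compute and a shell command to move; the robot and the scene stay as the last step left them, time stands still between calls to the robot, and variables do not carry over. Pictures are saved under pics/ and viewed, about 8 in all and at most 12, crops included, and the job is handed in when it is done.

```bash
mkdir -p pics
cat > h.py <<'E'
import numpy as np, cv2
from cell import bot
def ray(s,rc):
    R=np.array(s["R"]);t=np.array(s["t"])
    d=R.T@np.array([(rc[1]-s["cx"])/s["fx"],(rc[0]-s["cy"])/s["fy"],1.0]); return -R.T@t,d
def onz(s,rc,z):
    c,d=ray(s,rc); return c+d*(z-c[2])/d[2]
def proj(s,X):
    p=np.array(s["R"])@np.array(X)+np.array(s["t"]); return np.array([s["fy"]*p[1]/p[2]+s["cy"],s["fx"]*p[0]/p[2]+s["cx"]])
def save(s,name,box=None,k=1):
    im=s["img"]
    if box: im=im[box[0]:box[1],box[2]:box[3]]
    cv2.imwrite("pics/"+name,cv2.resize(im[:,:,::-1],None,fx=k,fy=k,interpolation=cv2.INTER_CUBIC))
E
python3 - <<'E'
from h import *
st=bot.state();print(st)
ss={n:bot.snapshot(n) for n in("scene","top")}
for n,s in ss.items():
    save(s,n+"0.png"); print(n,-np.array(s["R"]).T@s["t"],s["fx"])
    for th,z in(("cutter",0),("wheel_slot",.15),("needle_tip",.14),("arrow_mark",.139),("lever_pad",.2)):
        for r in bot.tip_of(s,th)[:2]: print(n,th,r["score"],np.round(r["centre"],1),np.round(onz(s,r["centre"],z),4))
    for th in("mouse","tape_roll","power_brick","blade_box"):
        for r in bot.tip_of(s,th)[:1]: print(n,th,round(r["score"],2),np.round(onz(s,r["centre"],0),3))
E
python3 -c "
import cv2,numpy as np
cv2.imwrite('pics/both0.png',cv2.resize(np.vstack([cv2.imread('pics/scene0.png'),cv2.imread('pics/top0.png')]),None,fx=.7,fy=.7))"
```

```text
{'time': 0.0, 'joints': array([ 6.86699873e+01,  1.76208958e+01,  8.63822879e+01,  1.59613089e-04,
        7.61121375e+01, -4.21068131e+00]), 'qvel': array([-0.0040255 , -0.03092045, -0.07339741,  0.00342171,  0.04305548,
        0.0377472 ]), 'joint_efforts': array([ 1.18805761e-03, -4.57551026e+01, -2.51914537e+01,  2.84002344e-04,
        1.34111088e-02,  9.40331631e-06]), 'tool_pos': array([0.1690234 , 0.54887245, 0.23040524]), 'tool_rot': array([[ 2.94362694e-01,  9.55693499e-01, -7.34629592e-04],
       [ 9.55691674e-01, -2.94363573e-01, -1.87388022e-03],
       [-2.00710334e-03, -1.50478954e-04, -9.99997974e-01]]), 'wrist_force': array([-0.0800344 ,  0.51523063,  0.22705184]), 'wrist_torque': array([ 0.04602531, -0.02027676, -0.00403567]), 'grip_width': 0.08519225368952331}
scene [0.93665775 0.81343397 1.37703853] 512.5336561972066
scene cutter 0.87 [272.9 268.4] [0.5714 0.0558 0.    ]
scene wheel_slot 0.56 [199.5 254.3] [ 0.5361 -0.1196  0.15  ]
scene lever_pad 0.88 [286.5 318.4] [0.5241 0.2602 0.2   ]
scene lever_pad 0.6 [272.  271.2] [0.6165 0.1665 0.2   ]
scene mouse 0.64 [ 0.301 -0.282  0.   ]
scene tape_roll 0.72 [0.322 0.326 0.   ]
scene power_brick 0.9 [ 0.547 -0.502  0.   ]
scene blade_box 0.65 [0.526 0.438 0.   ]
top [ 0.25871997 -0.01456608  1.30224237] 391.29278357655465
top cutter 0.87 [208.9 253.2] [0.5685 0.0687 0.    ]
top wheel_slot 0.88 [203.2 310.5] [ 0.537  -0.1152  0.15  ]
top lever_pad 0.81 [212.4 178.9] [0.5272 0.2702 0.2   ]
top mouse 0.58 [ 0.277 -0.277  0.   ]
top tape_roll 0.84 [0.326 0.328 0.   ]
top power_brick 0.81 [ 0.536 -0.51   0.   ]
top blade_box 0.82 [0.529 0.454 0.   ]
```

View pics/both0.png

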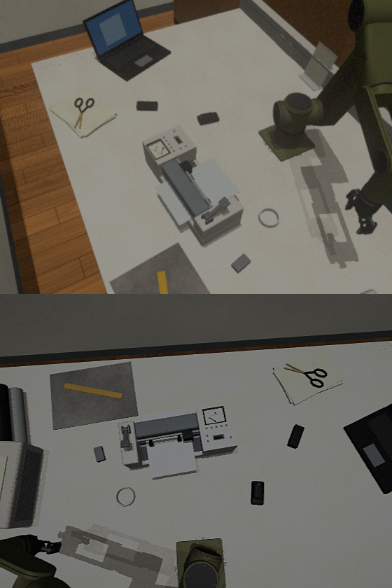

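The cutter sits with its console at right; the slot is near scene (200,254) and top (203,310), and the lever is at left near top (212,179). Next I enlarge the gauge and the lever.

Run:
```python
from h import *
def avg(n,k):
    L=[bot.snapshot(n) for _ in range(k)]; s=L[-1]; s=dict(s); s["img"]=np.mean([l["img"] for l in L],0); return s,L
out=[]
for n,(r,c) in (("scene",(195,255)),("top",(190,310))):
    s,L=avg(n,6); print(n,"noise",np.std([l["img"].astype(float) for l in L],0).mean())
    np.save(f"avg_{n}.npy",s["img"])
    im=s["img"][r-38:r+38,c-38:c+38]; im=np.clip((im-im.min())*255/(im.max()-im.min()),0,255).astype(np.uint8)
    out.append(cv2.resize(im[:,:,::-1],(400,400),interpolation=cv2.INTER_CUBIC))
    for th in("arrow_mark","needle_tip","wheel_slot","lever_pad","cutter"):
        for l in L[-3:]:
            for q in bot.tip_of(l,th)[:1]: print(n,th,round(q["score"],2),np.round(q["centre"],1))
cv2.imwrite("pics/g.png",np.hstack(out))
```

```text
scene noise 1.6821980430241663
scene arrow_mark 0.61 [196.6 255.6]
scene wheel_slot 0.85 [197.9 255.8]
scene wheel_slot 0.89 [197.7 254.1]
scene lever_pad 0.94 [284.6 320.2]
scene lever_pad 0.86 [287.3 319.7]
scene lever_pad 0.6 [288.6 318.2]
scene cutter 0.57 [273.1 271.3]
scene cutter 0.66 [270.4 271.7]
scene cutter 0.84 [273.6 272.7]
top noise 1.0702380270683733
top needle_tip 0.54 [287.4 180.2]
top wheel_slot 0.93 [203.6 311.9]
top wheel_slot 0.95 [199.2 311.7]
top wheel_slot 0.63 [201.6 312.7]
top lever_pad 0.67 [214.1 178.6]
top lever_pad 0.76 [213.6 177.6]
top lever_pad 0.63 [212.1 180.5]
top cutter 0.56 [208.7 251.6]
top cutter 0.74 [210.2 252.6]
top cutter 0.67 [211.2 253.5]
```

View pics/g.png

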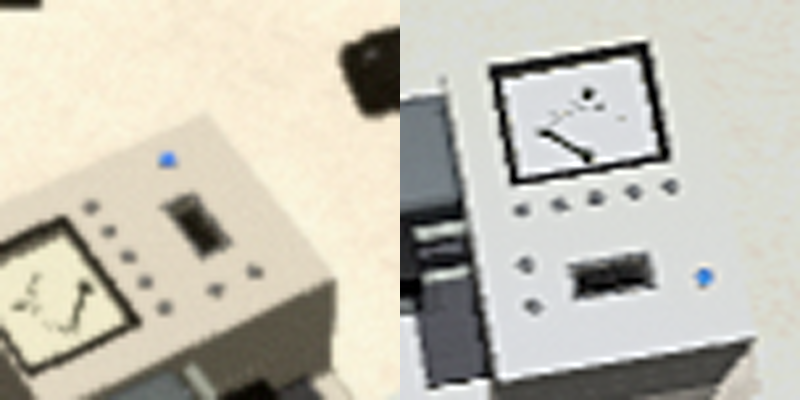

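The gauge can be read in both views. In the top crop the pivot is at about (590,158), the needle tip at about (545,132) and the arrowhead at about (588,94). In the scene crop they are at about (85,288), (72,330) and (22,303). I'll fit the cutter pose from these and the console corners.

```bash
cat > fit.py <<'E'
from h import *
from scipy.optimize import least_squares
k=400/76
def pt(n,u,v):
    return np.array([152+(v+.5)/k-.5,272+(u-400+.5)/k-.5]) if n=="top" else np.array([157+(v+.5)/k-.5,217+(u+.5)/k-.5])
def W(p,X):
    c,s=np.cos(p[2]),np.sin(p[2]); return np.array([p[0]+c*X[0]-s*X[1],p[1]+s*X[0]+c*X[1],X[2]])
E
python3 - <<'E'
from fit import *
S={n:bot.snapshot(n) for n in("top","scene")}
ob=[("top",612,275,(-.045,-.175,.15)),("top",590,158,(.031,-.175,.141)),("top",752,335,(-.095,-.25,.15)),("top",498,380,(-.095,-.1,.15)),
("scene",197,225,(-.045,-.175,.15)),("scene",85,288,(.031,-.175,.141)),("scene",202,115,(-.095,-.25,.15)),("scene",335,280,(-.095,-.1,.15))]
f=lambda p:np.concatenate([proj(S[n],W(p,X))-pt(n,u,v) for n,u,v,X in ob])
r=least_squares(f,[.57,.065,.1],loss="soft_l1"); print(r.x,np.round(f(r.x).reshape(-1,2),1)); p=r.x; np.save("pose.npy",p)
for nm,X in(("slot",(-.045,-.175,.15)),("pad_down",(-.03,.215,.166)),("pad_up",(-.015,.215,.208)),("pivot",(.031,-.175,.14))): print(nm,np.round(W(p,X),4), {n:np.round(proj(S[n],W(p,X)),1) for n in S})
for n,T,A in(("top",(545,132),(588,94)),("scene",(72,330),(22,303))):
    pv=W(p,(.031,-.175,.14)); 
    po=onz(S[n],pt(n,*{"top":(590,158),"scene":(85,288)}[n]),.141)
    for q in(T,A):
        d=onz(S[n],pt(n,*q),.141)-po; a=np.arctan2(d[1],d[0])-p[2]; print(n,q,"angle",round(a,3),"len",np.linalg.norm(d), "wheel",(0.9-a)/.6)
E
```

```text
[0.56533823 0.05918307 0.09007132] [[-0.5 -0.1]
 [-1.1 -0.5]
 [-0.   0.8]
 [-0.4  0. ]
 [ 0.3  0.3]
 [-0.1  0.1]
 [-0.4  1.2]
 [-0.3  0.4]]
slot [ 0.5363 -0.1192  0.15  ] {'top': array([203.3, 311.8]), 'scene': array([199.6, 254.3])}
pad_down [0.5161 0.2706 0.166 ] {'top': array([218.6, 181.9]), 'scene': array([294.9, 321.9])}
pad_up [0.5311 0.272  0.208 ] {'top': array([210.5, 177.5]), 'scene': array([289.5, 318.5])}
pivot [ 0.612  -0.1123  0.14  ] {'top': array([180.6, 307.1]), 'scene': array([211.4, 232.9])}
top (545, 132) angle 0.857 len 0.03081157576095459 wheel 0.07131752474263324
top (588, 94) angle -0.151 len 0.039545323692808505 wheel 1.7515188214710997
scene (72, 330) angle 0.837 len 0.031402923220430555 wheel 0.10510211591439833
scene (22, 303) angle -0.237 len 0.03767696267055867 wheel 1.8956544394426456
```

```bash
python3 -m crank '[[1,[0,0,-1],[0,0,0]],[1,[-0.35,0.95,0],[0,0,0]],[1,[-0.35,0.95,0],[0,0,0]],[1,[-0.35,0.95,0],[0,0,0]],[1,[-0.35,0.95,0],[0,0,0]],[1,[-0.35,0.95,0],[0,0,0]],[1,[-0.35,0.95,0],[0,0,0]],[1,[-0.35,0.95,0],[0,0,0]],[1,[-0.35,0.95,0],[0,0,0]],[1,[-0.35,0.95,0],[0,0,0]],[1,[-0.35,0.95,0],[0,0,0]],[1,[-0.35,0.95,0],[0,0,0]],[1,[-0.35,0.95,0],[0,0,0]],[1,[-0.35,0.95,0],[0,0,0]],[1,[-0.35,0.95,0],[0,0,0]],[1,[-0.35,0.95,0],[0,0,0]],[1,[0,0,0],[0,0,1]],[1,[0,0,0],[0,0,1]],[1,[0,0,0],[0,0,1]],[1,[0,0,0],[0,0,1]]]' 20
```

```text
time: 4.87
tool_pos: [0.5318, 0.2727, 0.2611]
tool_rot: [[0.55, 0.835, -0.0], [0.835, -0.55, -0.0], [-0.0, -0.0, -1.0]]
wrist_force: [-0.3, 0.7, -0.0]
grip_width: -0.0001
```

```bash
python3 -m crank '[[1,[0,0,0],[0,0,1]],[1,[0,0,0],[0,0,1]],[1,[0,0,0],[0,0,1]],[1,[0,0,0],[0,0,1]],[1,[0,0,0],[0,0,1]],[1,[0,0,0],[0,0,1]],[1,[0,0,0],[0,0,1]],[1,[0,0,0],[0,0,1]],[1,[0,0,0],[0,0,1]],[1,[0,0,0],[0,0,1]],[1,[0,0,0],[0,0,1]],[1,[0,0,0],[0,0,1]],[1,[0,0,0],[0,0,0.9]],[1,[0,0,0],[0,0,0]],[1,[0,0,0],[0,0,0]]]'
python3 - <<'E'
from h import *
s=bot.snapshot("top"); q=bot.snapshot("scene")
a=s["img"][150:260,130:350]; b=q["img"][170:320,200:400]
cv2.imwrite("pics/a.png",np.vstack([cv2.resize(a,(600,300)),cv2.resize(b,(400,300)).copy() if 0 else cv2.copyMakeBorder(cv2.resize(b,(400,300)),0,0,0,200,0)])[:,:,::-1])
st=bot.state(); print(st["tool_rot"].round(3),st["joints"].round(1))
E
```

```text
time: 6.12
tool_pos: [0.5315, 0.2732, 0.2613]
tool_rot: [[0.996, 0.094, -0.0], [0.094, -0.996, -0.0], [-0.0, 0.0, -1.0]]
wrist_force: [-0.4, 0.6, 0.1]
grip_width: 0.0001
[[ 0.996  0.093 -0.   ]
 [ 0.093 -0.996 -0.   ]
 [-0.     0.    -1.   ]] [23.1 18.2 80.9 -0.  80.9 17.8]
```

View pics/a.png

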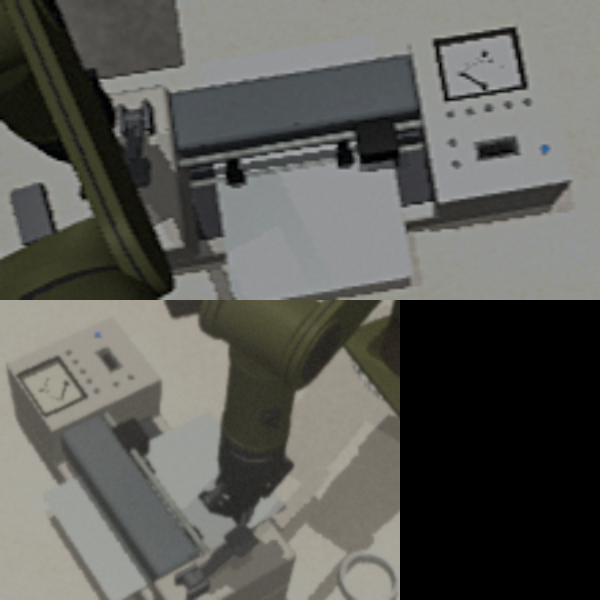

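The fingertip is over the lever pad (scene crop about (237,530)), so I'll press down.

```bash
python3 -m crank '[[1,[-0.13,0,0.7],[0,0,0]],[1,[-0.13,0,0.6],[0,0,0]],[1,[0,0,0.2],[0,0,0]],[1,[0,0,0.2],[0,0,0]],[1,[0,0,0.2],[0,0,0]],[1,[0,0,0.2],[0,0,0]],[1,[0,0,0.2],[0,0,0]],[1,[0,0,0.2],[0,0,0]],[1,[0,0,0.2],[0,0,0]],[1,[0,0,0.1],[0,0,0]],[1,[0,0,0],[0,0,0]]]'
```

```text
time: 7.13
tool_pos: [0.5232, 0.2723, 0.1761]
tool_rot: [[0.996, 0.092, -0.001], [0.092, -0.996, -0.001], [-0.002, 0.0, -1.0]]
wrist_force: [0.4, -0.4, -0.3]
grip_width: -0.0002
```

```bash
python3 -m crank '[[1,[0,0,0.1],[0,0,0]],[1,[0,0,0.07],[0,0,0]],[1,[0,0,0],[0,0,0]]]'
```

```text
time: 7.38
tool_pos: [0.5236, 0.2723, 0.1717]
tool_rot: [[0.996, 0.092, -0.0], [0.092, -0.996, -0.0], [-0.0, 0.0, -1.0]]
wrist_force: [0.1, -0.4, 0.1]
grip_width: -0.0003
```

Run:
```python
from h import *
q=bot.snapshot("scene"); save(q,"b.png",(240,330,270,390),5)
print(proj(q,bot.state()["tool_pos"]),[ (r["score"],r["centre"]) for r in bot.tip_of(q,"lever_pad")])
```

```text
[295.43534813 319.86764428] [(0.58, [294.7, 322.4])]
```

View pics/b.png

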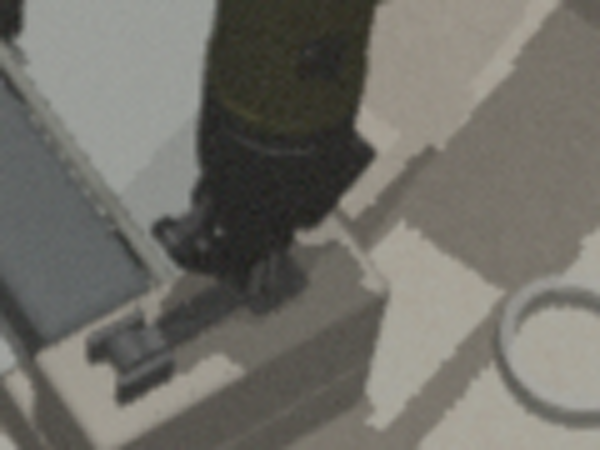

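The lever has followed the fingertip and looks almost level. I'll keep pressing until the stop is felt.

```bash
python3 -m crank '[[1,[0,0,0.1],[0,0,0]],[1,[0,0,0.07],[0,0,0]],[1,[0,0,0],[0,0,0]]]'
```

```text
time: 7.73
tool_pos: [0.5239, 0.2725, 0.1668]
tool_rot: [[0.996, 0.092, 0.0], [0.092, -0.996, 0.0], [0.0, -0.0, -1.0]]
wrist_force: [-0.7, 0.5, 0.8]
grip_width: -0.0002
```

```bash
python3 -m crank '[[1,[0,0,0.07],[0,0,0]],[1,[0,0,0],[0,0,0]]]'
```

```text
time: 7.9
tool_pos: [0.5239, 0.2725, 0.166]
tool_rot: [[0.996, 0.092, 0.001], [0.092, -0.996, 0.0], [0.001, -0.0, -1.0]]
wrist_force: [-2.9, -0.8, 7.3]
grip_width: 0.0002
```

```bash
python3 -m crank '[[1,[0,0,0.07],[0,0,0]],[1,[0,0,0.03],[0,0,0]],[1,[0,0,0],[0,0,0]]]'
```

```text
time: 8.15
tool_pos: [0.524, 0.2725, 0.1658]
tool_rot: [[0.996, 0.092, 0.003], [0.092, -0.996, 0.001], [0.003, -0.001, -1.0]]
wrist_force: [-7.0, -3.4, 21.8]
grip_width: -0.0001
```

The stop was felt with 22 N at z = 0.166, so the lever is down. I'll lift and go over the wheel.

```bash
python3 -m crank '[[1,[0,0,-0.9],[0,0,0]],[1,[0,0,-0.9],[0,0,0]],[1,[0,0,-0.9],[0,0,0]],[1,[-0.06,0.983,0],[0,0,0]],[1,[-0.06,0.983,0],[0,0,0]],[1,[-0.06,0.983,0],[0,0,0]],[1,[-0.06,0.983,0],[0,0,0]],[1,[-0.06,0.983,0],[0,0,0]],[1,[-0.06,0.983,0],[0,0,0]],[1,[-0.06,0.983,0],[0,0,0]],[1,[-0.06,0.983,0],[0,0,0]],[1,[-0.06,0.983,0],[0,0,0]],[1,[-0.06,0.983,0],[0,0,0]],[1,[-0.06,0.983,0],[0,0,0]],[1,[-0.06,0.983,0],[0,0,0]],[1,[-0.06,0.983,0],[0,0,0]],[1,[0,0,0.9],[0,0,0]],[1,[0,0,0.9],[0,0,0]],[1,[0,0,0],[0,0,0]],[1,[0,0,0],[0,0,0]]]'
python3 - <<'E'
from h import *
p=np.load("pose.npy"); st=bot.state(); d=st["tool_pos"]; c,s=np.cos(p[2]),np.sin(p[2])
e=d[:2]-p[:2]; print("cutter xy",c*e[0]+s*e[1],-s*e[0]+c*e[1],d[2],st["wrist_force"],st["tool_rot"].round(4))
s=bot.snapshot("top"); q=bot.snapshot("scene")
a=s["img"][140:250,150:350]; b=q["img"][150:320,210:360]
cv2.imwrite("pics/c.png",np.hstack([cv2.resize(a,(450,248)).copy() if 0 else cv2.copyMakeBorder(cv2.resize(a,(450,248)),0,140,0,0,0), cv2.resize(b,(342,388))])[:,:,::-1])
E
```

```text
time: 9.82
tool_pos: [0.5343, -0.1113, 0.1876]
tool_rot: [[0.996, 0.092, -0.004], [0.092, -0.996, 0.001], [-0.004, -0.002, -1.0]]
wrist_force: [0.4, 0.4, 0.5]
grip_width: 0.0002
cutter xy -0.046256006624162016 -0.16699776557282722 0.18759775278850796 [0.37246528 0.38377302 0.45455007] [[ 0.9958  0.0916 -0.0042]
 [ 0.0916 -0.9958  0.0012]
 [-0.0041 -0.0015 -1.    ]]
```

View pics/c.png

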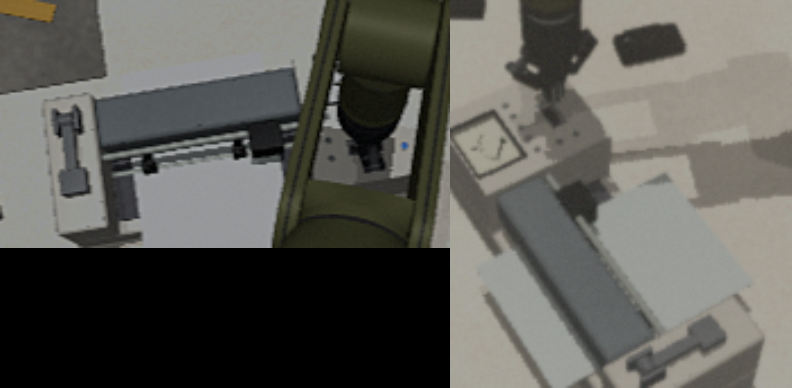

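The top view shows the lever lying level, and the gauge stays visible in the scene view. I'll feel for the crown.

```bash
python3 -m crank '[[1,[0.04,0,0.4],[0,0,0]],[1,[0,0,0.35],[0,0,0]],[1,[0,0,0],[0,0,0]],[1,[0,0,0],[0,0,0]]]'; python3 -m crank '[[1,[0,0,0.05],[0,0,0]],[1,[0,0,0],[0,0,0]]]'; python3 -m crank '[[1,[0,0,0.05],[0,0,0]],[1,[0,0,0],[0,0,0]]]'
```

```text
time: 10.25
tool_pos: [0.5368, -0.111, 0.1667]
tool_rot: [[0.996, 0.093, -0.0], [0.093, -0.996, 0.0], [-0.0, -0.0, -1.0]]
wrist_force: [0.6, 0.0, 0.3]
grip_width: 0.0003
time: 10.42
tool_pos: [0.5372, -0.1113, 0.1655]
tool_rot: [[0.996, 0.092, 0.001], [0.092, -0.996, -0.0], [0.001, 0.0, -1.0]]
wrist_force: [-0.5, -0.4, -0.1]
grip_width: 0.0001
time: 10.58
tool_pos: [0.537, -0.1114, 0.1637]
tool_rot: [[0.996, 0.092, 0.0], [0.092, -0.996, -0.0], [0.0, 0.0, -1.0]]
wrist_force: [-1.2, 0.2, 0.1]
grip_width: 0.0002
```

```bash
for i in 1; do python3 -m crank '[[1,[0,0,0.05],[0,0,0]],[1,[0,0,0],[0,0,0]]]' | grep -E "time|pos|force"; done; python3 -m crank '[[1,[0,0,0.04],[0,0,0]],[1,[0,0,0],[0,0,0]]]' | grep -E "pos|force"
```

```text
time: 10.75
tool_pos: [0.5368, -0.1113, 0.1619]
wrist_force: [-0.3, 0.4, 1.1]
tool_pos: [0.5367, -0.1113, 0.1606]
wrist_force: [0.7, 0.5, 0.2]
```

```bash
python3 -m crank '[[1,[0,0,0.03],[0,0,0]],[1,[0,0,0],[0,0,0]]]' | grep -E "pos|force"
```

```text
tool_pos: [0.5368, -0.1113, 0.1598]
wrist_force: [0.6, 0.2, -0.4]
```

```bash
python3 -m crank '[[1,[0,0,0.03],[0,0,0]],[1,[0,0,0],[0,0,0]]]' | grep -E "pos|force"
```

```text
tool_pos: [0.5368, -0.1113, 0.1589]
wrist_force: [-0.1, 0.4, 0.2]
```

```bash
python3 -m crank '[[1,[0,0,0.03],[0,0,0]],[1,[0,0,0],[0,0,0]]]' | grep -E "pos|force"
```

```text
tool_pos: [0.5368, -0.1113, 0.158]
wrist_force: [-0.2, -0.5, -0.2]
```

```bash
python3 -m crank '[[1,[0,0,0.03],[0,0,0]],[1,[0,0,0],[0,0,0]]]' | grep -E "pos|force"
```

```text
tool_pos: [0.5368, -0.1113, 0.1571]
wrist_force: [-0.4, 0.4, -0.0]
```

```bash
python3 -m crank '[[1,[0,0,0.03],[0,0,0]],[1,[0,0,0],[0,0,0]]]' | grep -E "pos|force"
```

```text
tool_pos: [0.5368, -0.1113, 0.1562]
wrist_force: [-0.9, 0.7, -0.0]
```

```bash
python3 -m crank '[[1,[0,0,0.03],[0,0,0]],[1,[0,0,0],[0,0,0]]]' | grep -E "pos|force"
```

```text
tool_pos: [0.5368, -0.1113, 0.1553]
wrist_force: [0.7, 0.4, -1.1]
```

```bash
python3 -m crank '[[1,[0,0,0.025],[0,0,0]],[1,[0,0,0],[0,0,0]]]' | grep -E "pos|force"
```

```text
tool_pos: [0.5368, -0.1113, 0.1545]
wrist_force: [-0.2, -0.4, -0.7]
```

```bash
python3 -m crank '[[1,[0,0,0.025],[0,0,0]],[1,[0,0,0],[0,0,0]]]' | grep -E "pos|force"
```

```text
tool_pos: [0.5368, -0.1114, 0.1538]
wrist_force: [-0.5, 0.2, -0.7]
```

Nothing felt 8 mm off to the left. The fingertip may be narrower than I assumed, so I'll lift and feel at the centre.

```bash
python3 -m crank '[[1,[0,0,-0.27],[0,0,0]],[1,[0,0.27,0],[0,0,0]],[1,[0,0,0],[0,0,0]],[1,[0,0,0.05],[0,0,0]],[1,[0,0,0],[0,0,0]]]' | grep -E "pos|force"; python3 -m crank '[[1,[0,0,0.03],[0,0,0]],[1,[0,0,0],[0,0,0]]]' | grep -E "pos|force"
```

```text
tool_pos: [0.5375, -0.1196, 0.1603]
wrist_force: [-0.3, 0.4, -0.2]
tool_pos: [0.5373, -0.1193, 0.1593]
wrist_force: [0.1, -0.1, -1.0]
```

```bash
python3 -m crank '[[1,[0,0,0.03],[0,0,0]],[1,[0,0,0],[0,0,0]]]' | grep -E "pos|force"
```

```text
tool_pos: [0.5375, -0.1193, 0.1585]
wrist_force: [-0.2, 0.3, 0.4]
```

```bash
python3 -m crank '[[1,[0,0,0.03],[0,0,0]],[1,[0,0,0],[0,0,0]]]' | grep -E "pos|force"
```

```text
tool_pos: [0.5375, -0.1193, 0.1576]
wrist_force: [-0.1, 0.3, 0.4]
```

```bash
python3 -m crank '[[1,[0,0,0.03],[0,0,0]],[1,[0,0,0],[0,0,0]]]' | grep -E "pos|force"
```

```text
tool_pos: [0.5376, -0.1194, 0.1567]
wrist_force: [-0.3, -0.1, -0.0]
```

```bash
python3 -m crank '[[1,[0,0,0.03],[0,0,0]],[1,[0,0,0],[0,0,0]]]' | grep -E "pos|force"
```

```text
tool_pos: [0.5375, -0.1194, 0.1559]
wrist_force: [-0.1, -0.1, 0.3]
```

```bash
python3 -m crank '[[1,[0,0,0.03],[0,0,0]],[1,[0,0,0],[0,0,0]]]' | grep -E "pos|force"
```

```text
tool_pos: [0.5375, -0.1194, 0.155]
wrist_force: [0.0, -0.7, -0.4]
```

```bash
python3 -m crank '[[1,[0,0,0.025],[0,0,0]],[1,[0,0,0],[0,0,0]]]' | grep -E "pos|force"
```

```text
tool_pos: [0.5376, -0.1194, 0.1542]
wrist_force: [-0.2, 0.2, 0.1]
```

```bash
python3 -m crank '[[1,[0,0,0.025],[0,0,0]],[1,[0,0,0],[0,0,0]]]' | grep -E "pos|force"
```

```text
tool_pos: [0.5376, -0.1194, 0.1535]
wrist_force: [-0.2, -0.8, -0.0]
```

```bash
python3 -m crank '[[1,[0,0,0.02],[0,0,0]],[1,[0,0,0],[0,0,0]]]' | grep -E "time|pos|force"
```

```text
time: 14.17
tool_pos: [0.5377, -0.1194, 0.1532]
wrist_force: [-0.7, -0.4, 2.7]
```

The crown is at z ≈ 0.1533. I'll lift, go back 9 mm left, and press to about 6 N there.

```bash
python3 -m crank '[[1,[0,0,-0.1],[0,0,0]],[1,[0,-0.3,0],[0,0,0]],[1,[0,0,0],[0,0,0]],[1,[0,0,0.1],[0,0,0]],[1,[0,0,0.02],[0,0,0]],[1,[0,0,0],[0,0,0]],[1,[0,0,0],[0,0,0]]]' | grep -E "pos|force"
```

```text
tool_pos: [0.537, -0.1101, 0.1527]
wrist_force: [0.8, 2.2, 3.7]
```

```bash
python3 -m crank '[[1,[0,0,0.02],[0,0,0]],[1,[0,0,0],[0,0,0]]]' | grep -E "pos|force"
```

```text
tool_pos: [0.5371, -0.1102, 0.1522]
wrist_force: [0.4, 2.1, 5.7]
```

```bash
python3 -m crank '[[1,[0,0.06,0],[0,0,0]],[1,[0,0.06,0],[0,0,0]],[1,[0,0,0],[0,0,0]]]' | grep -E "pos|force"
```

```text
tool_pos: [0.5375, -0.1143, 0.1523]
wrist_force: [-1.4, 1.2, 5.6]
```

```bash
cat > gauge.py <<'E'
from fit import *
import sys
p=np.load("pose.npy")
def look(k=3,name=None):
    L=[bot.snapshot("scene") for _ in range(k)]; s=L[-1]; g=np.mean([l["img"].astype(float) for l in L],0)
    # rectify dial plane z=.141, cutter coords about pivot: 8 px/mm; up=+x, left=+y ; 80x80 mm
    N=400; u,v=np.meshgrid(np.arange(N),np.arange(N)); sc=.2e-3
    off=pt("scene",85,288)-proj(s,W(p,(.031,-.175,.141)))
    P=np.array([proj(s,W(p,(.031+(300-b)*sc,-.175+(200-a)*sc,.141)))for a in(0,399) for b in(0,399)])+off
    H,_=cv2.findHomography(np.float32([(a,b) for a in(0,399) for b in(0,399)]),np.float32(P[:,::-1]))
    im=cv2.warpPerspective(g.astype(np.float32),H,(N,N),flags=cv2.INTER_CUBIC|cv2.WARP_INVERSE_MAP)
    gr=im.mean(2); gr=gr-np.median(gr)
    def prof(r0,r1):
        th=np.arange(-1.2,1.2,.01); r=np.linspace(r0,r1,30)[:,None]/.2
        return th,cv2.remap(gr,(200-r*np.sin(th)).astype(np.float32),(300-r*np.cos(th)).astype(np.float32),1).mean(0)
    th,a=prof(12,26)
    def pk(a):
        i=a.argmin(); w=np.clip(np.median(a)-a-.4*(np.median(a)-a[i]),0,None)*(abs(th-th[i])<.25); return round((w*th).sum()/w.sum(),3)
    n=pk(a); th,b=prof(36,41); b=np.where(abs(th-n)<.2,np.median(b),b) if abs(n+.2)>.35 else b; m=pk(b)
    print("needle",n,"wheel",round((.9-n)/.6,2),"arrow",m,"wheel",round((.9-m)/.6,2))
    if name: cv2.imwrite("pics/"+name,np.clip((im-im.min())*255/(im.max()-im.min()),0,255).astype(np.uint8)[:,:,::-1])
    return im
if __name__=="__main__": look(3,sys.argv[1] if len(sys.argv)>1 else None)
E
python3 gauge.py d.png
```

```text
needle 0.68 wheel 0.37 arrow 1.15 wheel -0.42
```

View pics/d.png

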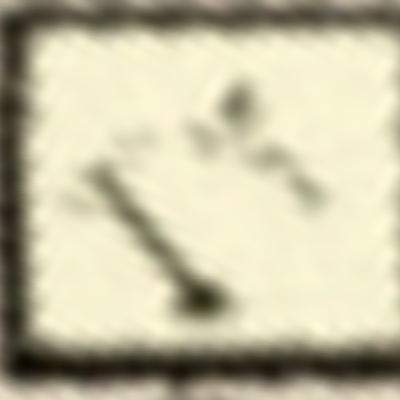

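The rectified dial shows the pivot at (200,298), the needle tip at (98,172), i.e. 0.68 rad, and the arrowhead at (237,105), i.e. −0.19 rad, which needs wheel ≈ 1.82. Rolling works without slip at 5.6 N, so I'll continue.

```bash
sed -i 's/b=np.where(abs(th-n)<.2,np.median(b),b) if abs(n+.2)>.35 else b; m=pk(b)/b=np.where(abs(th+.2)>.3,np.median(b),b); m=pk(b)/' gauge.py
python3 -m crank '[[1,[0,0.06,0],[0,0,0]],[1,[0,0.06,0],[0,0,0]],[1,[0,0.06,0],[0,0,0]],[1,[0,0,0],[0,0,0]]]' | grep -E "pos|force"
```

```text
tool_pos: [0.538, -0.1197, 0.1523]
wrist_force: [-0.3, 2.1, 5.8]
```

```bash
python3 -m crank '[[1,[0,0.06,0],[0,0,0]],[1,[0,0.06,0],[0,0,0]],[1,[0,0.06,0],[0,0,0]],[1,[0,0,0],[0,0,0]]]' | grep -E "pos|force"; python3 gauge.py
```

```text
tool_pos: [0.5385, -0.1251, 0.1523]
wrist_force: [-0.4, 1.7, 4.9]
needle 0.337 wheel 0.94 arrow -0.19 wheel 1.82
```

```bash
python3 -m crank '[[1,[0,0,-0.15],[0,0,0]],[1,[0,-0.5,0],[0,0,0]],[1,[0,0,0],[0,0,0]],[1,[0,0,0.11],[0,0,0]],[1,[0,0,0.03],[0,0,0]],[1,[0,0,0],[0,0,0]]]' | grep -E "time|pos|force"
```

```text
time: 16.63
tool_pos: [0.5368, -0.11, 0.1522]
wrist_force: [-1.2, 1.4, 6.6]
```

```bash
python3 -m crank '[[1,[0,0,0.01],[0,0,0]],[1,[0,0,0],[0,0,0]]]' | grep -E "time|pos|force"; python3 gauge.py
```

```text
time: 16.8
tool_pos: [0.5368, -0.11, 0.1521]
wrist_force: [-1.7, 1.4, 5.2]
needle 0.337 wheel 0.94 arrow -0.189 wheel 1.82
```

Now I'll roll most of the remaining 17.6 mm: 14.4 mm first, then check.

```bash
python3 -m crank '[[1,[0,0.06,0],[0,0,0]],[1,[0,0.06,0],[0,0,0]],[1,[0,0.06,0],[0,0,0]],[1,[0,0.06,0],[0,0,0]],[1,[0,0,0],[0,0,0]]]' | grep -E "pos|force"; python3 gauge.py
```

```text
tool_pos: [0.5375, -0.1175, 0.1522]
wrist_force: [-2.0, 1.7, 6.9]
needle 0.13 wheel 1.28 arrow -0.191 wheel 1.82
```

```bash
python3 -m crank '[[1,[0,0.06,0],[0,0,0]],[1,[0,0.06,0],[0,0,0]],[1,[0,0.06,0],[0,0,0]],[1,[0,0.06,0],[0,0,0]],[1,[0,0,0],[0,0,0]]]' | grep -E "pos|force"; python3 gauge.py e.png
```

```text
tool_pos: [0.5382, -0.1247, 0.1523]
wrist_force: [-1.1, 0.8, 6.8]
needle -0.074 wheel 1.62 arrow -0.188 wheel 1.81
```

```bash
python3 -m crank '[[1,[0,0,-0.15],[0,0,0]],[1,[0,-0.23,0],[0,0,0]],[1,[0,0,0],[0,0,0]],[1,[0,0,0.11],[0,0,0]],[1,[0,0,0.03],[0,0,0]],[1,[0,0,0],[0,0,0]],[1,[0,0.06,0],[0,0,0]],[1,[0,0.06,0],[0,0,0]],[1,[0,0,0],[0,0,0]]]' | grep -E "time|pos|force"; python3 gauge.py e.png
```

```text
time: 18.83
tool_pos: [0.5378, -0.1207, 0.1524]
wrist_force: [-0.7, 1.8, 5.3]
needle -0.174 wheel 1.79 arrow -0.19 wheel 1.82
```

View pics/e.png

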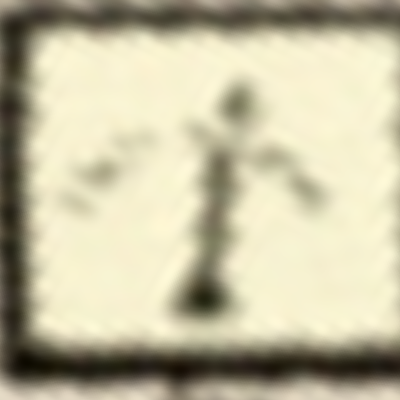

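The needle now points nearly at the arrowhead (tip at (223,150), arrow at (238,103)). The scene camera has sideways parallax, so I'll swing the arm left and check from above, where the parallax is small.

```bash
python3 -m crank '[[1,[0,0,-0.2],[0,0,0]],[1,[0,0,-0.9],[0,0,0]],[1,[0,0,-0.9],[0,0,0]],[1,[0,-1,0],[0,0,0]],[1,[0,-1,0],[0,0,0]],[1,[0,-1,0],[0,0,0]],[1,[0,-1,0],[0,0,0]],[1,[0,-1,0],[0,0,0]],[1,[0,-1,0],[0,0,0]],[1,[0,-1,0],[0,0,0]],[1,[0,-1,0],[0,0,0]],[1,[0,-1,0],[0,0,0]],[1,[0,-1,0],[0,0,0]],[1,[0,0,0],[0,0,0]]]' | grep -E "time|pos|force"
python3 gauge.py
python3 - <<'E'
from fit import *
p=np.load("pose.npy")
L=[bot.snapshot("top") for _ in range(12)]; s=L[-1]; g=np.mean([l["img"].astype(float) for l in L],0); g0=np.load("avg_top.npy")
def rect(g,z=.14):
    N=400;sc=.2e-3
    P=np.array([proj(s,W(p,(.031+(300-b)*sc,-.175+(200-a)*sc,z)))for a in(0,399) for b in(0,399)])
    H,_=cv2.findHomography(np.float32([(a,b) for a in(0,399) for b in(0,399)]),np.float32(P[:,::-1]))
    return cv2.warpPerspective(g.astype(np.float32),H,(N,N),flags=cv2.INTER_CUBIC|cv2.WARP_INVERSE_MAP)
a,b=rect(g0),rect(g); np.save("ra.npy",a);np.save("rb.npy",b)
o=np.hstack([a,b]); cv2.imwrite("pics/f.png",np.clip((o-o.min())*255/(o.max()-o.min()),0,255).astype(np.uint8)[:,:,::-1])
E
```

```text
time: 20.15
tool_pos: [0.5095, 0.1825, 0.212]
wrist_force: [0.2, 0.1, 0.8]
needle -0.183 wheel 1.8 arrow -0.19 wheel 1.82
```

View pics/f.png

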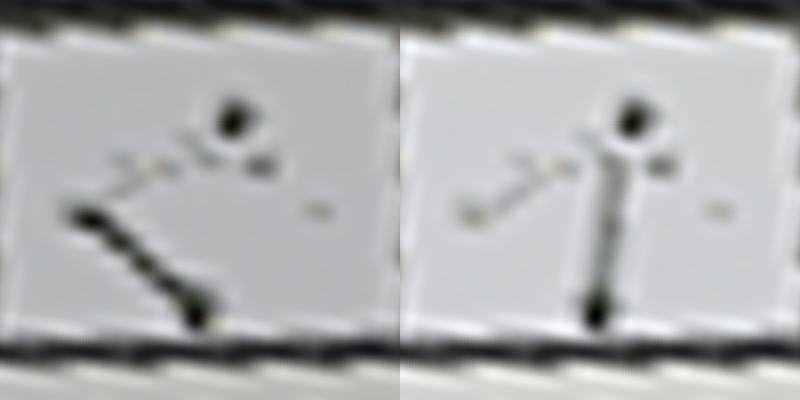

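In the top view (right half) the hub is at (597,312), the needle tip near (613,160) and the arrow at (633,118). The needle is slightly short, so I'll measure both views with line fits.

```bash
cat > line.py <<'E'
from gauge import *
def rectS(s,g,cam,z):
    N=400;sc=.2e-3
    off=(pt("scene",85,288)-proj(s,W(p,(.031,-.175,.141)))) if cam=="scene" else 0
    P=np.array([proj(s,W(p,(.031+(300-b)*sc,-.175+(200-a)*sc,z)))for a in(0,399) for b in(0,399)])+off
    H,_=cv2.findHomography(np.float32([(a,b) for a in(0,399) for b in(0,399)]),np.float32(P[:,::-1]))
    return cv2.warpPerspective(g.astype(np.float32),H,(N,N),flags=cv2.INTER_CUBIC|cv2.WARP_INVERSE_MAP).mean(2)
def meas(cam,k=8,old=None):
    L=[bot.snapshot(cam) for _ in range(k)]; s=L[-1]; g=np.mean([l["img"].astype(float) for l in L],0)
    if old is not None: g=old
    im=rectS(s,g,cam,.141); d=np.clip(np.median(im)-im-10,0,None)
    cen=lambda r0,r1,c0,c1:(lambda w:((w.sum(0)*np.arange(c0,c1)).sum()/w.sum(),(w.sum(1)*np.arange(r0,r1)).sum()/w.sum()))(d[r0:r1,c0:c1])
    A=cen(88,142,205,262); Hb=cen(288,335,170,230)
    R=np.arange(180,285); X=np.array([cen(r,r+1,180,245)[0] for r in R]); f=np.polyfit(R,X,1)
    res=X-np.polyval(f,R); ok=abs(res)<4; f=np.polyfit(R[ok],X[ok],1)
    print(cam,"arrow",np.round(A,1),"hub",np.round(Hb,1),"needle slope ang",round(np.arctan(f[0]),3),"hub->arrow",round(-np.arctan((A[0]-Hb[0])/(Hb[1]-A[1])),3),
     "line@hub",round(np.polyval(f,Hb[1]),1),"line@arrow",round(np.polyval(f,A[1]),1),"miss_px",round(A[0]-np.polyval(f,A[1]),1),"needle from hub",round(-np.arctan((np.polyval(f,190)-Hb[0])/(Hb[1]-190)),3))
if __name__=="__main__":
    for c in sys.argv[1:]: meas(c)
E
python3 line.py top scene
```

```text
top arrow [233.7 121. ] hub [196.8 310.8] needle slope ang -0.128 hub->arrow -0.192 line@hub 197.0 line@arrow 221.4 miss_px 12.2 needle from hub -0.129
scene arrow [236.3 110.2] hub [202.4 302.1] needle slope ang -0.168 hub->arrow -0.175 line@hub 201.6 line@arrow 234.1 miss_px 2.2 needle from hub -0.16
```

Top says the needle is 0.064 rad short and scene, after parallax, about 0.03–0.06. I'll go back and roll about 1.6 mm more.

```bash
python3 -m crank '[[1,[0,1,0],[0,0,0]],[1,[0,1,0],[0,0,0]],[1,[0,1,0],[0,0,0]],[1,[0,1,0],[0,0,0]],[1,[0,1,0],[0,0,0]],[1,[0,1,0],[0,0,0]],[1,[0,1,0],[0,0,0]],[1,[0,1,0],[0,0,0]],[1,[0,1,0],[0,0,0]],[1,[0,0.9,0],[0,0,0]],[1,[0,0,0.9],[0,0,0]],[1,[0,0,0.8],[0,0,0]],[1,[0,0,0],[0,0,0]],[1,[0,0,0],[0,0,0]],[1,[0,0,0.1],[0,0,0]],[1,[0,0,0.1],[0,0,0]],[1,[0,0,0.05],[0,0,0]],[1,[0,0,0],[0,0,0]]]' | grep -E "time|pos|force"; python3 gauge.py
```

```text
time: 23.2
tool_pos: [0.5379, -0.1176, 0.1542]
wrist_force: [0.6, 0.4, -0.2]
needle -0.183 wheel 1.8 arrow -0.192 wheel 1.82
```

```bash
python3 -m crank '[[1,[0,0,0.05],[0,0,0]],[1,[0,0,0],[0,0,0]]]' | grep -E "time|pos|force"
```

```text
time: 23.52
tool_pos: [0.5379, -0.1179, 0.1526]
wrist_force: [0.1, 0.0, 5.0]
```

```bash
python3 -m crank '[[1,[0,0,0.015],[0,0,0]],[1,[0,0,0],[0,0,0]]]' | grep -E "time|pos|force"; python3 gauge.py
```

```text
time: 23.68
tool_pos: [0.538, -0.1179, 0.1524]
wrist_force: [-0.1, 1.1, 5.8]
needle -0.173 wheel 1.79 arrow -0.191 wheel 1.82
```

```bash
python3 -m crank '[[1,[0,0.03,0],[0,0,0]],[1,[0,0.03,0],[0,0,0]],[1,[0,0,0],[0,0,0]]]' | grep -E "time|pos|force"; python3 gauge.py
```

```text
time: 24.08
tool_pos: [0.5381, -0.1194, 0.1524]
wrist_force: [-1.2, 0.7, 5.8]
needle -0.224 wheel 1.87 arrow -0.189 wheel 1.82
```

```bash
python3 -m crank '[[1,[0,0,-0.2],[0,0,0]],[1,[0,0,-0.9],[0,0,0]],[1,[0,0,-0.9],[0,0,0]],[1,[0,-1,0],[0,0,0]],[1,[0,-1,0],[0,0,0]],[1,[0,-1,0],[0,0,0]],[1,[0,-1,0],[0,0,0]],[1,[0,-1,0],[0,0,0]],[1,[0,-1,0],[0,0,0]],[1,[0,-1,0],[0,0,0]],[1,[0,-1,0],[0,0,0]],[1,[0,-1,0],[0,0,0]],[1,[0,-1,0],[0,0,0]],[1,[0,0,0],[0,0,0]]]' | grep -E "time|pos|force"
python3 line.py top scene; python3 gauge.py
python3 - <<'E'
from line import *
o=[]
for c in("top","scene"):
    L=[bot.snapshot(c) for _ in range(6)]; im=rectS(L[-1],np.mean([l["img"].astype(float) for l in L],0),c,.14); o.append(np.clip((im-im.min())*255/(im.max()-im.min()),0,255))
cv2.imwrite("pics/i.png",np.hstack(o).astype(np.uint8))
E
```

```text
time: 25.4
tool_pos: [0.5094, 0.1837, 0.2117]
wrist_force: [1.0, -0.1, 0.3]
top arrow [233.6 120.9] hub [197.  311.7] needle slope ang -0.211 hub->arrow -0.19 line@hub 195.6 line@arrow 236.4 miss_px -2.8 needle from hub -0.2
scene arrow [235.9 110.4] hub [202.4 302.1] needle slope ang -0.234 hub->arrow -0.173 line@hub 199.8 line@arrow 245.6 miss_px -9.7 needle from hub -0.213
needle -0.237 wheel 1.9 arrow -0.189 wheel 1.82
```

View pics/i.png

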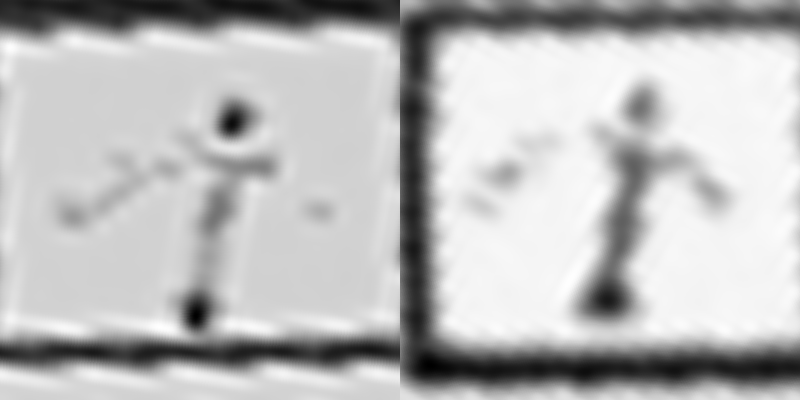

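Both views now agree within about 0.015 rad: top has the needle at −0.20 against the arrow at −0.19, and scene has −0.22 against about −0.2 after parallax. I'll return and push straight down.

```bash
python3 -m crank '[[1,[0,1,0],[0,0,0]],[1,[0,1,0],[0,0,0]],[1,[0,1,0],[0,0,0]],[1,[0,1,0],[0,0,0]],[1,[0,1,0],[0,0,0]],[1,[0,1,0],[0,0,0]],[1,[0,1,0],[0,0,0]],[1,[0,1,0],[0,0,0]],[1,[0,1,0],[0,0,0]],[1,[0,1,0],[0,0,0]],[1,[0,0,0.9],[0,0,0]],[1,[0,0,0.8],[0,0,0]],[1,[0,0,0],[0,0,0]],[1,[0,0,0.1],[0,0,0]],[1,[0,0,0.07],[0,0,0]],[1,[0,0,0],[0,0,0]],[1,[0,0,0],[0,0,0]],[1,[0,0,0],[0,0,0]],[1,[0,0,0],[0,0,0]]]' | grep -E "time|pos|force"; python3 gauge.py
```

```text
time: 28.53
tool_pos: [0.5382, -0.1196, 0.1565]
wrist_force: [-0.3, -0.1, 0.5]
needle -0.237 wheel 1.9 arrow -0.189 wheel 1.82
```

```bash
python3 -m crank '[[1,[0,0,0.04],[0,0,0]],[1,[0,0,0.04],[0,0,0]],[1,[0,0,0.04],[0,0,0]],[1,[0,0,0],[0,0,0]]]' | grep -E "time|pos|force"; python3 gauge.py
```

```text
time: 29.02
tool_pos: [0.5378, -0.1197, 0.1523]
wrist_force: [-0.9, -0.3, 5.6]
needle -0.225 wheel 1.88 arrow -0.189 wheel 1.82
```

```bash
python3 -m crank '[[1,[0,0,0.03],[0,0,0]],[1,[0,0,0.03],[0,0,0]],[1,[0,0,0],[0,0,0]],[1,[0,0,0],[0,0,0]]]' | grep -E "time|pos|force"
```

```text
time: 29.5
tool_pos: [0.5378, -0.1198, 0.1514]
wrist_force: [-2.0, 0.8, 9.2]
```

```bash
python3 -m crank '[[1,[0,0,0.025],[0,0,0]],[1,[0,0,0],[0,0,0]],[1,[0,0,0],[0,0,0]]]' | grep -E "time|pos|force"; python3 gauge.py
```

```text
time: 29.75
tool_pos: [0.5379, -0.1197, 0.1509]
wrist_force: [-3.0, 2.0, 11.2]
needle -0.197 wheel 1.83 arrow -0.189 wheel 1.82
```

Confirmed with 11 N (about 2.1 mm of travel). I'll let go and retreat for the final check.

```bash
python3 -m crank '[[1,[0,0,-0.3],[0,0,0]],[1,[0,0,-0.9],[0,0,0]],[1,[0,0,-0.9],[0,0,0]],[1,[0,-1,0],[0,0,0]],[1,[0,-1,0],[0,0,0]],[1,[0,-1,0],[0,0,0]],[1,[0,-1,0],[0,0,0]],[1,[0,-1,0],[0,0,0]],[1,[0,-1,0],[0,0,0]],[1,[0,-1,0],[0,0,0]],[1,[0,0,0],[0,0,0]],[1,[0,0,0],[0,0,0]]]' | grep -E "time|pos|force"
python3 line.py top scene; python3 gauge.py
python3 - <<'E'
from h import *
s=bot.snapshot("top");q=bot.snapshot("scene")
cv2.imwrite("pics/z.png",np.hstack([cv2.resize(x["img"],(400,300)) for x in(s,q)])[:,:,::-1])
for th in("mouse","tape_roll","power_brick","blade_box"):
    for n,x in(("top",s),("scene",q)):
        for r in bot.tip_of(x,th)[:1]: print(n,th,np.round(onz(x,r["centre"],0)[:2],3))
E
```

```text
time: 30.9
tool_pos: [0.518, 0.0907, 0.2123]
wrist_force: [0.0, 0.1, -0.8]
top arrow [233.6 121. ] hub [196.9 311.7] needle slope ang -0.21 hub->arrow -0.19 line@hub 195.5 line@arrow 236.3 miss_px -2.7 needle from hub -0.199
scene arrow [236.  110.7] hub [202.3 302.1] needle slope ang -0.234 hub->arrow -0.174 line@hub 199.8 line@arrow 245.5 miss_px -9.5 needle from hub -0.213
needle -0.238 wheel 1.9 arrow -0.189 wheel 1.82
top mouse [ 0.283 -0.292]
scene mouse [0.45  0.192]
scene tape_roll [0.327 0.317]
top power_brick [ 0.532 -0.505]
scene power_brick [ 0.548 -0.504]
top blade_box [0.533 0.453]
scene blade_box [0.527 0.446]
```

View pics/z.png

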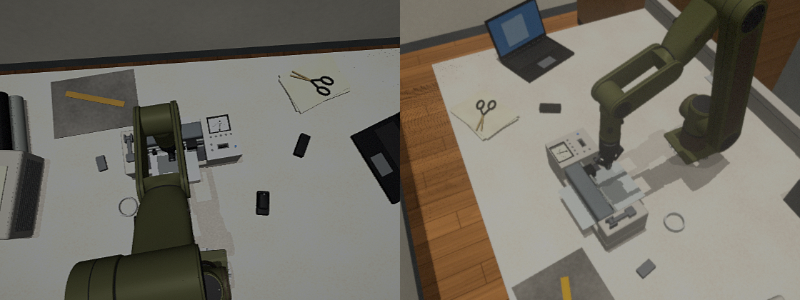

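The needle has not moved since confirming, the lever is down, the bench items are in place and the robot is touching nothing. I'll hand the job in.

```bash
python3 -c "
from cell import bot
print(bot.close_job())"
```

```text
the job is handed in; nothing more can be done
None
```

The job is done and handed in at about 32 s of the 61 s allowed; no verdict was reported.

- **Lever:** I pressed it down until the stop was felt, at 22 N with the pad at z = 0.166. It still looks level in the last pictures.
- **Wheel:** I rolled it in four light strokes at about 5–7 N until the needle pointed at the arrowhead. Then I pushed it straight in to about 11 N, roughly 2 mm and past the switch point, and let go. The highest reading on the wheel was 11.2 N.
- **Needle check:**
  - **Top camera:** it puts the needle at about −0.20 rad and the arrowhead at −0.19.
  - **Scene camera:** it shows the needle about 0.04–0.06 rad past the arrowhead. That view has sideways parallax at the gauge; allowing for it brings the two to within about 0.01–0.02 rad. I relied on the top view.
  - **After confirming:** the needle had not moved in either view.
- **Bench items:** the power brick, blade box and tape roll were found where they started. The mouse matched in the top view. The scene network's mouse position was clearly a false detection, and the top view missed the tape roll in that last check.

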